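# Drive a stuck lens barrel out of its mount

### The arm

A 6-joint arm with a two-finger parallel gripper is mounted at the origin on a cart in front of the work surface, level with it; the furniture and walls round the work are solid. World frame = base frame: x ahead of the robot, y to its left, z up, the work surface at z = 0. Lengths are in m, angles in degrees, forces in N, time in s.
With the tool pointing down it reaches from about 0.35 to 0.875 m from the base axis. Payload 4.2 kg.
Tool frame: the origin (TCP) lies between the finger pads; the fingertips stand 17 mm ahead of it and the grasp point (between the pads) lies 2 mm behind it; z points along the fingers, y is the line along which they close (so a half turn about z gives the same grasp; the last joint's range is limited). The gripper opens to 87 mm and grips with 3 to 60 N. Pads are 19 mm wide; open, the fingers measure 117 mm over their backs; the gripper's body (75 mm by 190 mm) begins 51 mm behind the grasp point.
Start: joints at [-61.902, 22.042, 0.453, 0, -68.411, -14.817], TCP at [0.144, -0.608, 0.24] pointing down, gripper open.
Joint ranges: [-179.83, 179.83], [-69.29, 118.12], [-61.27, 80.66], [-181.25, 117.63], [-171.15, -9.14], [-177.46, 177.46]. Speed limits (degrees/s): [159.86, 159.86, 180, 180, 180, 180].

### API

Orientations are given as a 3x3 rotation matrix whose columns are the frame's x, y, z axes.
In Python, from station import r gives the robot as it stands.
- The arm moves only by the tool servo_tool, never from a script. Its argument "targets" is a list of rows, each a list of 5 numbers: the shift along the world's x, y, z in units of 30 mm (1.0 is 30 mm), then the turn about the world's z in rad, then the finger opening in mm, from 0 to 87. In form: [[x, y, z, turn, gripper], ...]. A call has exactly 5 rows; each row is the pose to reach, as a shift and turn from the pose commanded when the call began; what a row does not reach only later rows make up. A row lasts 1/12 s, in which the tool goes at most 41.7 mm and 7.16 degrees, less where a joint would pass 70% of its speed; a pose out of reach is approached as far as the arm can. A call with a gripper value outside its range is refused whole. The fingers move at their own pace and stop on an object; the grip force is fixed at half the most. Time passes only in rows, so rows that repeat a pose let the fingers close, or fill a call up. It gives the time, the measured TCP pose, the force, the opening and the grip force at its end, in the units of the state.
- r.sense(): the state, without advancing time (a new reading comes with each control period).
- r.capture(name): name is "side" or "top"; returns a dict with "pixels" (420x560x3 uint8, red, green, blue), "fx", "fy", "cx", "cy" (pixels), "world_from_camera" (4x4, takes a point from camera to world coordinates). Camera axes: x right, y down, z forward; pixel columns grow to the right and rows downward; lengths in m; the calibration is good to about 2 mm. A picture is of the moment at which its call begins. There is no depth.
- r.finish_job(): hands the job in; it is judged then, once.
The state is a dict: "time_s": time; "joints": joint angles; "joint_velocities": joint speeds; "effort": joint torques, N m; "tcp_pos": TCP position; "ee_rot": TCP orientation; "wrist_force": force on the tool from outside, world axes, zero at the start; "moment": the same for the moment, N m; "gripper_width": opening from 0.0 (shut) to 1.0 (fully open); "gripper_force": force on a finger pad.
Only numpy, scipy, OpenCV 4.12 (cv2) and the standard library are available. Lean on these libraries where they do the work, as an engineer would, in place of code of your own. Each camera call takes 0.05 s, during which the arm holds its last target. There are 200 camera calls.

### The job

The lens barrel is stuck in the bore of the black pillow-block mount. Take the drift from its rest, push the barrel with the drift's white head through the bore from the side without the V-rail, until the barrel has left the block completely and lies on the V-rail, and put the drift back in both forks of its rest the way it lay. Then lay the barrel in the empty V-cradle, centred on both saddles; never let it fall on the table, and leave the other things on the table where they are.

Things in the scene. Friction and masses are not known exactly. Their poses are not given: they have to be found in the camera images.
- mount: Fixed barrel mount: black pillow block with a round top, 64 mm wide, top at 84 mm, brass plunger on top to 94 mm. Origin on the table under the middle of the bore. The bore (41 mm across) runs level along the mount's y axis; the block spans y = -33 to +33 mm. Aluminium base 10 mm thick, 64 mm wide, y = -46 to +126 mm, with side lugs to x = +-52 mm
- mount_bore (a point): Middle of the bore on its axis, 52 mm above the table; axes as the mount's: y is the bore's axis, and the barrel is pushed out toward +y
- mount_entry (a point): Middle of the bore's mouth at y = -33 mm, where the drift goes in, 52 mm above the table
- mount_stop (a point): Point on the bore's line at the rubber face of the end stop of the V-rail, y = +117 mm. The aluminium V-rail (38 mm wide, edges 43 mm above the table) runs from the block's face at y = +33 mm to this stop (48 mm high); the barrel slides straight out onto it, its axis staying at 52 mm
- barrel: Loose aluminium lens barrel, 40 mm across, 62 mm long, 140 to 260 g, dark ribbed band, a recessed lens at each end. Origin at its middle on the axis; y is the cylinder's axis (it may roll). Starts inside the bore, at most 6 mm behind the block's +y face. The plunger presses on it: sliding it takes about 7 to 16 N until its rear end is 14 mm past the bore's middle, then it moves easily
- drift: Loose drift rod, 190 mm long, about 220 g, level in its rest: ribbed steel grip 24 mm across, shaft 16 mm, white nylon head 30 mm. Origin on the axis in the grip, where it is to be held and about balances, 48 mm above the table in the rest; y points along the rod to the head. Grip y = -65 to +20 mm, shaft to +111, head to +125 mm
- drift_tip (a point): Middle of the flat front of the drift's white head, 125 mm from the drift's origin along its y axis
- drift_rest: Fixed rest: aluminium plate 60 x 166 x 8 mm with two black V-forks 10 mm thick: under the shaft at y = +75 mm (26 mm wide, 50 mm high) and under the grip at y = -45 mm (32 mm wide, 47 mm high). Origin on the table; the seated drift's origin is 48 mm straight above it, drift y along rest y
- cradle: Fixed, empty V-cradle: aluminium plate 60 x 84 x 8 mm with two black V-saddles (38 mm wide, 10 mm thick, 35 mm high) at y = -19 and +19 mm. Origin on the table under its middle; a seated barrel lies along the cradle's y axis (either way round), its axis 44 mm above the table, its middle over the origin
- solvent_bottle: Bystander: solvent squeeze bottle with a red cap, the one beyond the drift rest, 45 mm across, 117 mm high; origin at the middle of its foot
- glass_cell: Bystander: glass cell in a steel holder, about 32 x 35 x 48 mm; origin under its middle
- marker_pen: Bystander: black and red marker pen lying, 127 mm long, 12 mm across; origin under its middle

How it is judged (in metres and radians):
On the way, in this order (a step that is already met when the one before it is completed fails the run):
1. the drift is lifted out of its rest (z of drift in the frame of drift_rest above 0.075 m), for 0.1 s.
2. the barrel, pushed by the drift's head in the bore, has left the block and lies on the V-rail (y of barrel in the frame of mount_bore between 0.0655 and 0.09 m and x of barrel in the frame of mount_bore between -0.005 and 0.005 m and z of barrel in the frame of mount_bore between -0.005 and 0.005 m and x of drift_tip in the frame of mount_bore between -0.012 and 0.012 m and z of drift_tip in the frame of mount_bore between -0.012 and 0.012 m and y of drift_tip in the frame of mount_bore between 0.02 and 0.06 m and distance between drift_tip and barrel below 0.045 m), for 0.1 s.
3. the drift lies in both forks of its rest again, let go (x of drift in the frame of drift_rest between -0.005 and 0.005 m and y of drift in the frame of drift_rest between -0.014 and 0.014 m and z of drift in the frame of drift_rest between 0.043 and 0.053 m and angle between the y axis of drift and the y axis of drift_rest, either way round below 0.06 rad and y of drift_tip in the frame of drift_rest between 0.1 and 0.15 m and contact force between drift and the fingers below 0.1 N and linear speed of drift below 0.02 m/s), for 0.1 s.
At the end, for the whole second after the job is handed in: The barrel lies at rest on both saddles of the cradle: within 5 mm of the seat across and in height, 12 mm along, 0.08 rad in direction. The drift lies at rest in both forks of its rest, head over the +75 mm fork: within 5 mm across and in height, 14 mm along, 0.06 rad in direction (x of barrel in the frame of cradle between -0.005 and 0.005 m and y of barrel in the frame of cradle between -0.012 and 0.012 m and z of barrel in the frame of cradle between 0.039 and 0.049 m and angle between the y axis of barrel and the y axis of cradle, either way round below 0.08 rad and linear speed of each of barrel, drift below 0.02 m/s and x of drift in the frame of drift_rest between -0.005 and 0.005 m and y of drift in the frame of drift_rest between -0.014 and 0.014 m and z of drift in the frame of drift_rest between 0.043 and 0.053 m and angle between the y axis of drift and the y axis of drift_rest, either way round below 0.06 rad and y of drift_tip in the frame of drift_rest between 0.1 and 0.15 m); the robot touches nothing.
It fails at once if the barrel falls to the table (height (world z) of barrel below 0.03 m).
It fails at once if the solvent bottle is moved by more than 30 mm (distance of solvent_bottle from where it was at the start of the episode above 0.03 m).
It fails at once if the glass cell is moved by more than 30 mm (distance of glass_cell from where it was at the start of the episode above 0.03 m).
It fails at once if the marker pen is moved by more than 30 mm (distance of marker_pen from where it was at the start of the episode above 0.03 m).
It also fails if it takes over 56 s, if anything falls off the work surface, if the arm or the gripper's body presses on something with over 40 N, if the wrist force passes 120 N, or if a joint passes its speed limit or range.

## Working session

There is one attempt and no reset: what is moved stays moved. The work goes in short steps, Python scripts to look and compute and a tool call to move; the robot and the scene stay as the last step left them, time stands still between calls to the robot, and variables do not carry over. Pictures are saved under pics/ and viewed, at most 10 in all, crops included, and the job is handed in when it is done.

Besides the shell and the picture viewer there is one more tool, called after "Emit:" as name(argument=value, ...), one argument or row to a line, values as JSON. servo_tool: Moves the arm, as the interface text tells. Its arguments: {"type":"object","properties":{"targets":{"type":"array","items":{"type":"array","items":{"type":"number"}}}},"required":["targets"]}

```bash
mkdir -p pics; cat > h.py <<'E'
import numpy as np, cv2, json, pickle
from station import r
def cap(n,f):
    c=r.capture(n); cv2.imwrite(f'pics/{f}.png',c['pixels'][:,:,::-1]); pickle.dump(c,open(f'{f}.pkl','wb')); return c
def load(f): return pickle.load(open(f'{f}.pkl','rb'))
def ray(c,u,v):
    T=np.array(c['world_from_camera']); d=T[:3,:3]@np.array([(u-c['cx'])/c['fx'],(v-c['cy'])/c['fy'],1]); return T[:3,3],d
def atz(c,u,v,z):
    o,d=ray(c,u,v); return o+d*(z-o[2])/d[2]
def tri(c1,p1,c2,p2):
    o1,d1=ray(c1,*p1);o2,d2=ray(c2,*p2)
    s=np.linalg.lstsq(np.c_[d1,-d2],o2-o1,rcond=None)[0]
    a=o1+d1*s[0];b=o2+d2*s[1]; return (a+b)/2,np.linalg.norm(a-b)
def proj(c,p):
    T=np.linalg.inv(np.array(c['world_from_camera'])); q=T[:3,:3]@np.array(p)+T[:3,3]; return np.array([c['fx']*q[0]/q[2]+c['cx'],c['fy']*q[1]/q[2]+c['cy']])
E
python3 - <<'E'
from h import *
for n in('side','top'):
    c=cap(n,n+'0'); print(n,c['fx'],c['cx'],c['cy'],np.round(c['world_from_camera'],3).tolist())
s=r.sense(); print(s['time_s'],s['tcp_pos'],s['ee_rot'],s['wrist_force'],s['gripper_width'])
E
```

```text
side 498.2432418123654 289.0061536213751 206.54578029124582 [[0.927, -0.206, 0.314, 0.291], [-0.375, -0.506, 0.776, -0.458], [-0.001, -0.837, -0.547, 0.586], [0.0, 0.0, 0.0, 1.0]]
top 384.48700202038475 272.5368351472628 214.57757612539424 [[-0.008, -0.998, 0.055, 0.518], [-1.0, 0.008, -0.001, 0.25], [0.001, -0.055, -0.998, 0.979], [0.0, 0.0, 0.0, 1.0]]
0.1 [ 0.14346898 -0.60778485  0.23855044] [[-9.73293483e-01 -2.29563591e-01 -5.95349807e-04]
 [-2.29564322e-01  9.73291581e-01  1.92892469e-03]
 [ 1.36638077e-04  2.01408090e-03 -9.99997962e-01]] [-0.68231625 -0.48653637 -0.28686548] 1.000645950880914
```

View pics/side0.png

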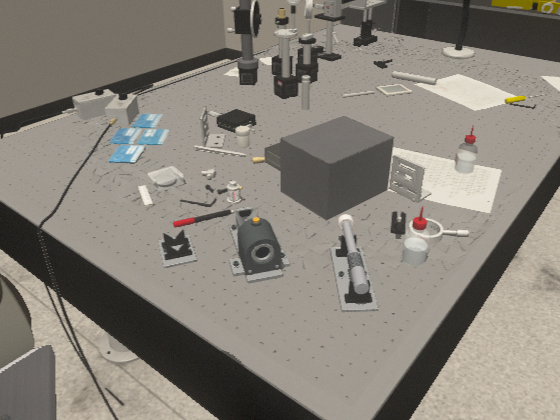

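View pics/top0.png

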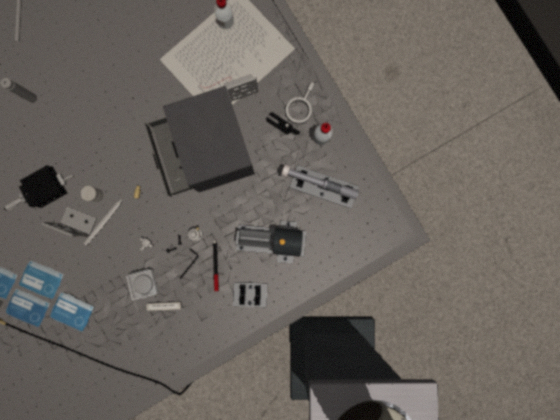

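```bash
python3 - <<'E'
import cv2
def crop(f,x0,y0,x1,y1,s,o):
    a=cv2.imread(f'pics/{f}.png')[y0:y1,x0:x1]; a=cv2.resize(a,None,fx=s,fy=s,interpolation=cv2.INTER_CUBIC)
    a=cv2.convertScaleAbs(a,alpha=1.5,beta=10)
    for x in range((x0+9)//10*10,x1,10):
        L=12 if x%50 else 25; cv2.line(a,((x-x0)*s,0),((x-x0)*s,L//2),(0,255,255),1)
        if x%20==0: cv2.putText(a,str(x),((x-x0)*s-10,22),0,.35,(0,255,255))
    for y in range((y0+9)//10*10,y1,10):
        cv2.line(a,(0,(y-y0)*s),(6,(y-y0)*s),(0,255,255),1)
        if y%20==0: cv2.putText(a,str(y),(8,(y-y0)*s+4),0,.35,(0,255,255))
    cv2.imwrite(f'pics/{o}.png',a); print(a.shape)
crop('top0',225,155,370,315,4-1+0,'x'); 
crop('top0',222,155,372,312,5-1,'tc')
crop('side0',150,200,410,320,3,'sc')
E
```

```text
(480, 435, 3)
(628, 600, 3)
(360, 780, 3)
```

View pics/tc.png

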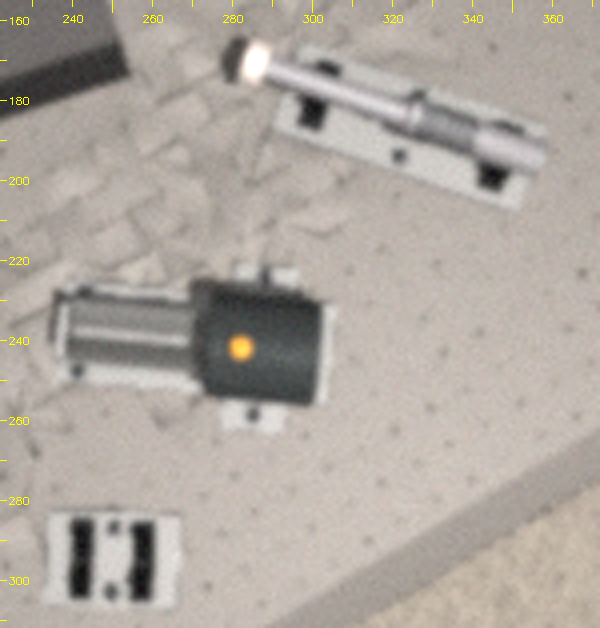

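View pics/sc.png

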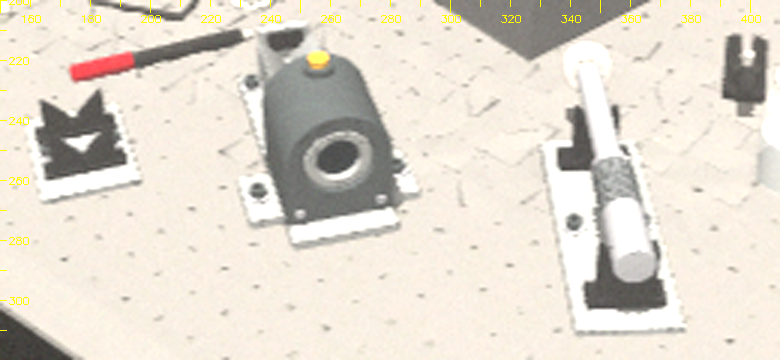

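```bash
cat > fit.py <<'E'
from h import *
from scipy.optimize import least_squares
T=lambda x,y:(222+x/4,155+y/4)
S=lambda x,y:(150+x/3,200+y/3)
ct,cs=load('top0'),load('side0')
def fit(obs,x0,free=True):
    def W(p,q): c,s=np.cos(p[2]),np.sin(p[2]); return np.array([p[0]+c*q[0]-s*q[1],p[1]+s*q[0]+c*q[1],q[2]+(p[3] if len(p)>3 else 0)])
    f=lambda p:np.concatenate([(proj(ct if v=='t' else cs,W(p,q))-np.array(px))*([1,1] if w is None else w) for v,px,q,w in obs])
    s=least_squares(f,x0,loss='soft_l1'); return s.x,f(s.x).reshape(-1,2),W
m=.001
obs={'mount':([('t',T(241,347),(0,0,.094),None),('s',S(317,55),(0,0,.094),None),
 ('s',S(291,232),(-.032,-.046,.010),None),('s',S(398,213),(.032,-.046,.010),None),('s',S(293,244),(-.032,-.046,0),None),('s',S(399,226),(.032,-.046,0),None),
 ('s',S(337,155),(0,-.033,.052),None),('t',T(335,305),(.032,-.046,.01),None),('t',T(62,287),(.032,.126,.01),None),('t',T(57,378),(-.032,.126,.01),None),
 ('t',T(259,345),(0,0,.012),[0,1])],[.45,.22,0.1,0]),
'drift':([('s',S(635,266),(0,-.065,0),None),('t',T(545,153),(0,-.065,0),None),('t',T(243,58),(0,.125,0),None),('s',S(585,60),(0,.118,0),None),
 ('t',T(415,112),(0,.020,0),[0,1]),('s',S(614,160),(0,.020,0),None)],[.6,.1,-.3,.048]),
'rest':([('s',S(577,332),(-.030,-.083,0),None),('s',S(685,330),(.030,-.083,0),None),('s',S(543,147),(-.030,.083,.008),None),
 ('t',T(519,209),(-.030,-.083,.008),None),('t',T(548,127),(.030,-.083,.008),None),('t',T(273,132),(-.030,.083,.008),None),('t',T(300,45),(.030,.083,.008),None)],[.6,.1,-.3,0]),
'cradle':([('s',S(42,201),(-.030,-.042,0),None),('s',S(142,183),(.030,-.042,0),None),('t',T(50,514),(.030,.042,.008),None),('t',T(181,516),(.030,-.042,.008),None),
 ('t',T(177,608),(-.030,-.042,.008),None),('t',T(45,603),(-.030,.042,.008),None),('t',T(81,558),(0,.019,.030),None),('t',T(143,560),(0,-.019,.030),None)],[.3,.3,0,0])}
if __name__=='__main__':
  out={}
  for k,(o,x0) in obs.items():
    p,res,W=fit(o,x0); out[k]=p.tolist(); print(k,np.round(p[:2]*1000,1),'yaw',round(np.degrees(p[2]),2),'dz',round(p[3]*1000,1)); print(np.round(res,1).tolist())
  json.dump(out,open('fit.json','w'))
E
python3 fit.py
```

```text
mount [503.8 215.2] yaw -5.13 dz 5.2
[[5.4, 0.4], [1.2, 1.5], [-0.1, 0.3], [-0.0, -0.5], [-0.5, 0.7], [-0.3, -0.4], [0.0, -1.1], [-0.1, -0.9], [-0.3, -2.0], [-1.2, 0.8], [-0.0, 0.4]]
drift [639.2 103.7] yaw -18.83 dz 51.4
[[1.0, -1.4], [-0.5, 0.7], [0.6, -0.1], [0.2, 0.9], [-0.0, -0.1], [-0.9, 0.1]]
rest [642.5 117.1] yaw -18.63 dz 3.5
[[-0.5, 1.4], [0.2, 0.5], [-2.0, -3.7], [0.5, 0.5], [0.3, -1.5], [-0.6, -0.6], [-0.1, -1.2]]
cradle [373.8 305.9] yaw -3.17 dz 4.9
[[0.1, 0.5], [-0.0, -0.4], [-0.4, -2.1], [0.6, -1.0], [0.4, 0.3], [-0.4, -0.1], [-0.2, 0.8], [-0.1, 1.0]]
```

```bash
python3 - <<'E'
from fit import *
o,x0=obs['mount']; o=[list(q) for q in o]; 
o[0][3]=[0,1]; o[1][3]=[.0,.0]
R,x1=obs['rest']; R=[(v,px,(q[0],q[1]+.015,q[2]),w) for v,px,q,w in R]; del R[2]
D=[(v,px,(q[0],q[1],q[2]+.048),w) for v,px,q,w in obs['drift'][0]]
out={}
for k,o,x in(('mount',o,x0),('rest',R,x1),('drift',D,x1),('cradle',*obs['cradle'])):
  for n in (4,3):
    p,res,W=fit(o,x[:n]); print(k,n,np.round(p[:2]*1000,1),np.degrees(p[2]).round(2),np.round(p[3:]*1000,1),abs(res).max().round(1))
  for v,c in(('t',ct),('s',cs)):
    p,res,W=fit([q for q in o if q[0]==v],x[:3]); print('   only',v,np.round(p[:2]*1000,1),np.degrees(p[2]).round(2),abs(res).max().round(1))
E
```

```text
mount 4 [503.8 214.2] -5.2 [5.4] 2.0
mount 3 [504.7 218. ] -4.91 [] 2.1
   only t [503.7 213.9] -4.76 1.6
   only s [507.1 220.3] -6.9 0.8
rest 4 [636.7 103.1] -18.13 [5.2] 1.4
rest 3 [637.7 103.8] -18.0 [] 2.7
   only t [636.1 102.5] -18.62 1.2
   only s [642.8 106.9] -20.36 0.3
drift 4 [639.2 103.7] -18.83 [3.4] 1.4
drift 3 [640.1 105.1] -18.84 [] 1.9
   only t [640.3 103.3] -18.12 0.5
   only s [640.8 107.1] -19.26 1.4
cradle 4 [373.8 305.9] -3.17 [4.9] 2.1
cradle 3 [373.2 306.9] -2.64 [] 2.4
   only t [372.9 306.1] -2.72 1.9
   only s [376.2 312. ] -5.66 0.1
```

Emit:
servo_tool(
  targets=[
    [0.66,0.95,0,0.04,60],
    [1.32,1.9,0,0.08,60],
    [1.98,2.85,0,0.12,60],
    [2.64,3.8,0,0.16,60],
    [3.3,4.75,0,0.2,60],
  ],
)

```text
time_s: 0.52
tcp_pos: [0.243, -0.4642, 0.239]
ee_rot: [[-0.908, -0.42, -0.001], [-0.42, 0.908, 0.001], [0.0, 0.001, -1.0]]
wrist_force: [0.2, -0.1, -0.9]
gripper_width: 0.73
gripper_force: 0.0
```

Emit:
servo_tool(
  targets=[
    [0.66,0.95,0,0.04,60],
    [1.32,1.9,0,0.08,60],
    [1.98,2.85,0,0.12,60],
    [2.64,3.8,0,0.16,60],
    [3.3,4.75,0,0.2,60],
  ],
)

```text
time_s: 0.93
tcp_pos: [0.3419, -0.3216, 0.2393]
ee_rot: [[-0.806, -0.592, -0.0], [-0.592, 0.806, 0.0], [0.0, 0.001, -1.0]]
wrist_force: [1.5, 0.1, 0.1]
gripper_width: 0.694
gripper_force: 0.0
```

Emit:
servo_tool(
  targets=[
    [0.66,0.95,0,0.04,60],
    [1.32,1.9,0,0.08,60],
    [1.98,2.85,0,0.12,60],
    [2.64,3.8,0,0.16,60],
    [3.3,4.75,0,0.2,60],
  ],
)

```text
time_s: 1.35
tcp_pos: [0.441, -0.1791, 0.2394]
ee_rot: [[-0.672, -0.741, -0.0], [-0.741, 0.672, 0.0], [0.0, 0.0, -1.0]]
wrist_force: [0.5, -0.2, 0.3]
gripper_width: 0.693
gripper_force: 0.0
```

Emit:
servo_tool(
  targets=[
    [0.66,0.95,0,0.04,60],
    [1.32,1.9,0,0.08,60],
    [1.98,2.85,0,0.12,60],
    [2.64,3.8,0,0.16,60],
    [3.3,4.75,0,0.2,60],
  ],
)

```text
time_s: 1.77
tcp_pos: [0.54, -0.0366, 0.2392]
ee_rot: [[-0.511, -0.859, -0.001], [-0.859, 0.511, 0.0], [0.0, 0.001, -1.0]]
wrist_force: [0.1, 0.2, 0.2]
gripper_width: 0.687
gripper_force: 0.0
```

Emit:
servo_tool(
  targets=[
    [0.66,0.95,-0.6,0.04,60],
    [1.32,1.9,-1.2,0.08,60],
    [1.98,2.85,-1.8,0.12,60],
    [2.64,3.8,-2.4,0.16,60],
    [3.3,4.75,-3,0.21,60],
  ],
)

```text
time_s: 2.18
tcp_pos: [0.639, 0.1057, 0.1481]
ee_rot: [[-0.321, -0.947, -0.001], [-0.947, 0.321, -0.0], [0.001, 0.001, -1.0]]
wrist_force: [0.4, -0.2, 1.1]
gripper_width: 0.69
gripper_force: 0.0
```

```bash
cat >> h.py <<'E'
def st():
    s=r.sense(); R=np.array(s['ee_rot']); a=np.degrees(np.arctan2(R[1,1],R[0,1]))
    print('t',round(s['time_s'],2),'tcp',np.round(np.array(s['tcp_pos'])*1000,1),'close',round(a,2),'F',np.round(s['wrist_force'],1),'w',round(s['gripper_width']*87,1),'gf',round(s['gripper_force'],1)); return s
E
python3 - <<'E'
from h import *
st(); ct,cs=load('top0'),load('side0')
print(tri(ct,(325.5,127),cs,(420,222)), atz(cs,414,262,0))
cap('side','side1');cap('top','top1')
a=cv2.imread('pics/side1.png')[120:320,190:450]; b=cv2.imread('pics/top1.png')[120:270,225:385]
a=cv2.resize(a,None,fx=2,fy=2,interpolation=2); b=cv2.resize(b,None,fx=1.6*1.6,fy=400/150,interpolation=2)
b=cv2.resize(b,(272,400)) if 0 else b[:,:278]
cv2.imwrite('pics/c1.png',np.hstack([a,b])); print(a.shape,b.shape)
E
```

```text
t 2.18 tcp [639.  105.7 148.1] close 161.28 F [ 0.4 -0.2  1.1] w 60.0 gf 0.0
(array([0.77420229, 0.12227569, 0.08361774]), np.float64(0.00038963672114499605)) [0.77035162 0.11470587 0.        ]
(400, 520, 3) (400, 278, 3)
```

View pics/c1.png

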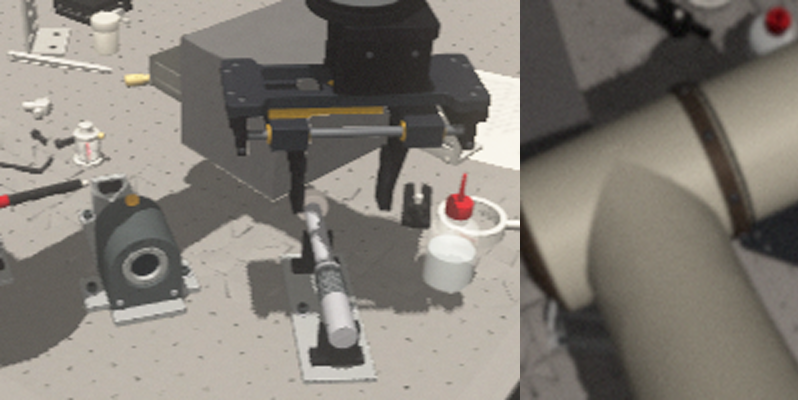

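```bash
python3 - <<'E'
from h import *
cs=load('side1'); t=np.array([.639,.1057,.1481-.017]); c=np.array([-.947,.321,0])
for s in(1,-1): print(proj(cs,t+s*.030*c),proj(cs,t+s*.038*c))
E
```

```text
[339.98707816 222.00163859] [334.99859849 222.17083749]
[377.24688297 220.73786317] [382.19444542 220.57005209]
```

Emit:
servo_tool(
  targets=[
    [0,-0.03,-1,0,60],
    [0,-0.03,-2,0,60],
    [0,-0.03,-2.8,0,60],
    [0,-0.03,-3.4,0,60],
    [0,-0.03,-3.4,0,60],
  ],
)

```text
time_s: 2.7
tcp_pos: [0.6352, 0.1018, 0.043]
ee_rot: [[-0.325, -0.946, -0.009], [-0.946, 0.325, -0.003], [0.006, 0.008, -1.0]]
wrist_force: [-2.1, -0.2, 0.3]
gripper_width: 0.69
gripper_force: 0.0
```

Emit:
servo_tool(
  targets=[
    [0,0,0,0,10],
    [0,0,0,0,10],
    [0,0,0,0,10],
    [0,0,0,0,10],
    [0,0,0,0,10],
  ],
)

```text
time_s: 3.12
tcp_pos: [0.6392, 0.1035, 0.049]
ee_rot: [[-0.323, -0.946, 0.002], [-0.946, 0.323, 0.001], [-0.002, -0.002, -1.0]]
wrist_force: [-0.1, 0.5, -0.5]
gripper_width: 0.392
gripper_force: 0.0
```

Emit:
servo_tool(
  targets=[
    [0,0,0,0,10],
    [0,0,0,0,10],
    [0,0,0,0,10],
    [0,0,0,0,10],
    [0,0,0,0,10],
  ],
)

```text
time_s: 3.53
tcp_pos: [0.6372, 0.1039, 0.0481]
ee_rot: [[-0.324, -0.946, -0.002], [-0.946, 0.324, 0.0], [0.0, 0.002, -1.0]]
wrist_force: [-3.9, 2.8, 3.9]
gripper_width: 0.266
gripper_force: 30.0
```

Emit:
servo_tool(
  targets=[
    [0,0,0.4,0,10],
    [0,0,1,0,10],
    [0,0,2,0,10],
    [0,0,3,0,10],
    [0,0,3,0,10],
  ],
)

```text
time_s: 3.95
tcp_pos: [0.6426, 0.1041, 0.1453]
ee_rot: [[-0.322, -0.947, 0.013], [-0.947, 0.322, 0.003], [-0.007, -0.012, -1.0]]
wrist_force: [2.1, 0.4, -0.8]
gripper_width: 0.269
gripper_force: 30.0
```

```bash
python3 - <<'E'
from h import *
st()
cap('side','side2');cap('top','top2')
a=cv2.imread('pics/side2.png')[120:320,190:450]
cv2.imwrite('pics/c2.png',cv2.resize(a,None,fx=3,fy=3,interpolation=2))
E
```

```text
t 3.95 tcp [642.6 104.1 145.3] close 161.24 F [ 2.1  0.4 -0.8] w 23.4 gf 30.0
```

View pics/c2.png

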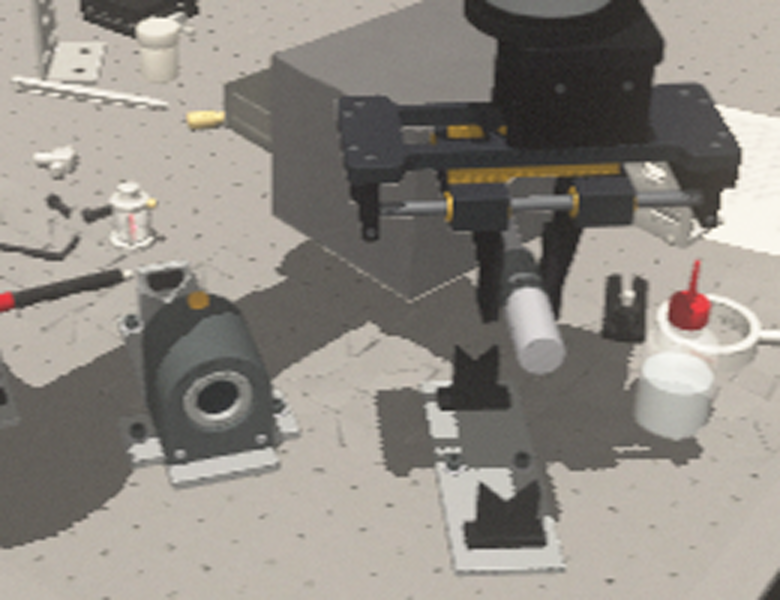

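Emit:
servo_tool(
  targets=[
    [-0.7,-0.36,0,0.04,10],
    [-1.7,-0.86,0,0.09,10],
    [-2.7,-1.36,0,0.14,10],
    [-3.7,-1.86,0,0.19,10],
    [-4.5,-2.3,0,0.23,10],
  ],
)

```text
time_s: 4.47
tcp_pos: [0.4997, 0.0329, 0.1357]
ee_rot: [[-0.097, -0.995, -0.005], [-0.995, 0.097, -0.001], [0.002, 0.005, -1.0]]
wrist_force: [-0.6, 0.3, -2.3]
gripper_width: 0.267
gripper_force: 30.0
```

Emit:
servo_tool(
  targets=[
    [-0.4,-0.2,0,0.008,10],
    [-0.55,-0.26,-0.8,0.008,10],
    [-0.55,-0.26,-1.7,0.008,10],
    [-0.55,-0.26,-2.5,0.008,10],
    [-0.55,-0.26,-2.87,0.008,10],
  ],
)

```text
time_s: 4.88
tcp_pos: [0.4838, 0.0253, 0.0479]
ee_rot: [[-0.092, -0.996, -0.008], [-0.996, 0.092, -0.002], [0.003, 0.007, -1.0]]
wrist_force: [-0.2, -0.4, -3.6]
gripper_width: 0.268
gripper_force: 30.0
```

Emit:
servo_tool(
  targets=[
    [0,0,0,0,10],
    [0,0,0,0,10],
    [0,0,0,0,10],
    [0,0,0,0,10],
    [0,0,0,0,10],
  ],
)

```text
time_s: 5.3
tcp_pos: [0.4877, 0.0268, 0.0524]
ee_rot: [[-0.091, -0.996, 0.002], [-0.996, 0.091, 0.001], [-0.001, -0.002, -1.0]]
wrist_force: [0.3, 0.0, -2.7]
gripper_width: 0.267
gripper_force: 30.0
```

```bash
python3 - <<'E'
from h import *
s=st()
c=cap('side','side3');cap('top','top3')
a=cv2.imread('pics/side3.png')[200:350,180:380]
cv2.imwrite('pics/c3.png',cv2.resize(a,None,fx=4,fy=4,interpolation=2))
p=np.array(s['tcp_pos']); R=np.array(s['ee_rot']); d=-R[:,0]; print(d.round(3))
for y in(-.065,.02,.111,.125): print(y,proj(c,p+d*y))
y=np.array([np.sin(np.radians(5.1)),np.cos(np.radians(5.1)),0]); m=np.array([.5045,.216,.052]); print('bore',proj(c,m-.033*y))
E
```

```text
t 5.3 tcp [487.7  26.8  52.4] close 174.79 F [ 0.3  0.  -2.7] w 23.2 gf 30.0
[0.091 0.996 0.001]
-0.065 [303.30747105 349.70614058]
0.02 [285.55063547 306.89711683]
0.111 [269.81450424 268.95970325]
0.125 [267.6389524 263.7147794]
bore [262.68773075 252.52232888]
```

View pics/c3.png

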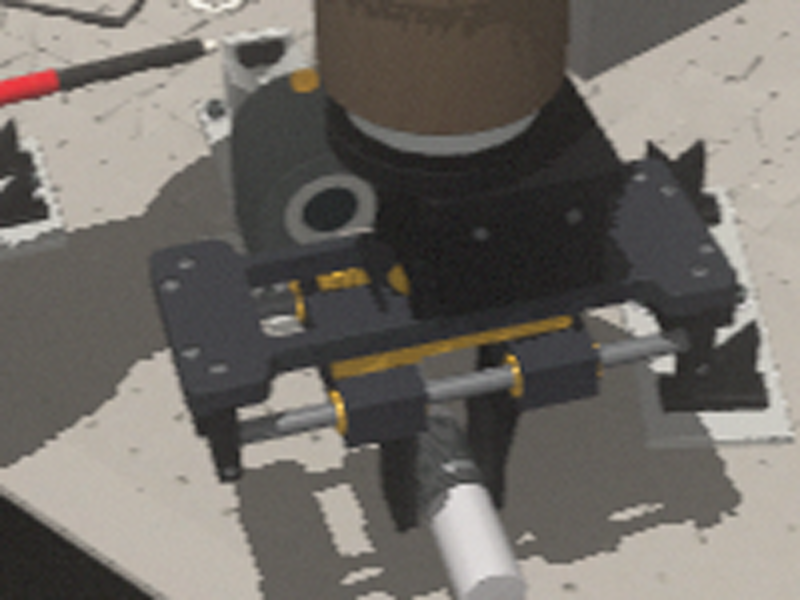

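Emit:
servo_tool(
  targets=[
    [0.02,0.2,0,0,10],
    [0.04,0.4,0,0,10],
    [0.05,0.6,0,0,10],
    [0.07,0.75,0,0,10],
    [0.07,0.83,0,0,10],
  ],
)

```text
time_s: 5.82
tcp_pos: [0.4895, 0.0524, 0.0515]
ee_rot: [[-0.09, -0.996, 0.0], [-0.996, 0.09, 0.0], [-0.0, -0.0, -1.0]]
wrist_force: [0.2, 0.5, -1.8]
gripper_width: 0.269
gripper_force: 30.0
```

Emit:
servo_tool(
  targets=[
    [0.01,0.1,0,0,10],
    [0.02,0.2,0,0,10],
    [0.03,0.3,0,0,10],
    [0.04,0.4,0,0,10],
    [0.045,0.5,0,0,10],
  ],
)

```text
time_s: 6.23
tcp_pos: [0.4874, 0.0619, 0.0506]
ee_rot: [[-0.093, -0.996, -0.009], [-0.996, 0.093, -0.007], [0.008, 0.008, -1.0]]
wrist_force: [2.7, -19.8, -1.1]
gripper_width: 0.27
gripper_force: 30.2
```

Emit:
servo_tool(
  targets=[
    [0.01,0.1,0,0,10],
    [0.02,0.2,0,0,10],
    [0.03,0.3,0,0,10],
    [0.04,0.4,0,0,10],
    [0.045,0.5,0,0,10],
  ],
)

```text
time_s: 6.65
tcp_pos: [0.4888, 0.0764, 0.0505]
ee_rot: [[-0.094, -0.996, -0.009], [-0.996, 0.094, -0.007], [0.008, 0.008, -1.0]]
wrist_force: [2.8, -19.4, -1.5]
gripper_width: 0.271
gripper_force: 30.2
```

Emit:
servo_tool(
  targets=[
    [0.05,0.1,0,0,10],
    [0.07,0.2,0,0,10],
    [0.09,0.3,0,0,10],
    [0.1,0.4,0,0,10],
    [0.11,0.5,0,0,10],
  ],
)

```text
time_s: 7.07
tcp_pos: [0.4911, 0.0909, 0.0501]
ee_rot: [[-0.094, -0.996, -0.011], [-0.996, 0.094, -0.009], [0.01, 0.01, -1.0]]
wrist_force: [0.8, -19.3, -0.8]
gripper_width: 0.266
gripper_force: 30.1
```

Emit:
servo_tool(
  targets=[
    [0.01,0.1,0,0,10],
    [0.02,0.2,0,0,10],
    [0.03,0.3,0,0,10],
    [0.035,0.4,0,0,10],
    [0.045,0.5,0,0,10],
  ],
)

```text
time_s: 7.48
tcp_pos: [0.4925, 0.106, 0.05]
ee_rot: [[-0.094, -0.995, -0.011], [-0.996, 0.094, -0.009], [0.01, 0.01, -1.0]]
wrist_force: [-0.3, -13.1, 1.0]
gripper_width: 0.268
gripper_force: 30.1
```

```bash
python3 - <<'E'
from h import *
s=st()
c=cap('side','side4');t=cap('top','top4')
a=cv2.imread('pics/side4.png')[180:330,190:340]; b=cv2.imread('pics/top4.png')[200:290,220:310]
cv2.imwrite('pics/c4.png',np.hstack([cv2.resize(a,(400,400),interpolation=2),cv2.resize(b,(400,400),interpolation=2)]))
E
```

```text
t 7.48 tcp [492.5 106.   50. ] close 174.59 F [ -0.3 -13.1   1. ] w 23.3 gf 30.1
```

View pics/c4.png

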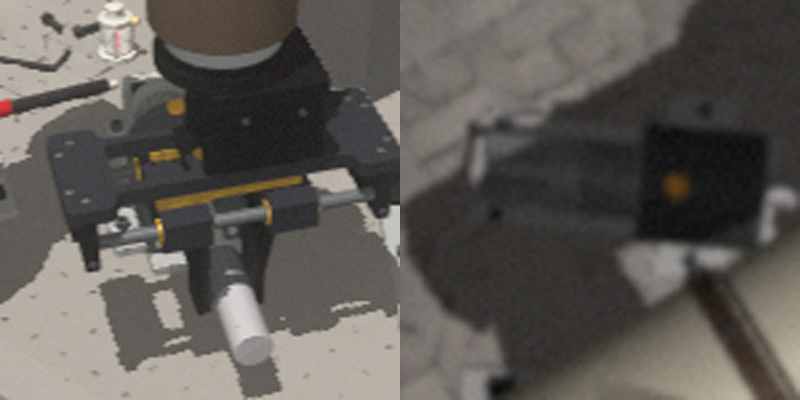

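```bash
python3 - <<'E'
from h import *
s=st(); c=load('side4'); t=load('top4'); t0=load('top0')
p=np.array(s['tcp_pos']); R=np.array(s['ee_rot']); d=-R[:,0]; print(d)
print('end pred',proj(c,p+d*-.065),proj(c,p+d*(-.075)))
g=c['pixels'].astype(int)
# end face brightness along the rod line
for k in np.arange(-.085,-.04,.004):
    q=proj(c,p+d*k); print(round(k,3),q.round(1),g[int(round(q[1])),int(round(q[0]))])
y=np.array([.089,.996,0]); x=np.array([.996,-.089,0]); m=np.array([.5045,.216,0])
for k in np.arange(0,.13,.006):
    print(round(k,3),[ (int(t0['pixels'][int(round(v)),int(round(u))].mean()),int(t['pixels'][int(round(v)),int(round(u))].mean())) for u,v in [proj(t,m+k*y+a*x+[0,0,.06]) for a in(-.018,-.012,-.006,0,.006,.012,.018)]])
E
```

```text
t 7.58 tcp [494.8 109.4  50.7] close 174.72 F [-1.2 -2.  -2.2] w 23.3 gf 30.0
[ 0.09206453  0.99574739 -0.00335538]
end pred [285.66069536 308.63356199] [287.57468757 313.26593831]
-0.085 [289.5 318. ] [98 94 91]
-0.081 [288.7 316.1] [100  94  90]
-0.077 [288.  314.2] [142 139 139]
-0.073 [287.2 312.3] [141 140 137]
-0.069 [286.4 310.5] [145 143 142]
-0.065 [285.7 308.6] [147 145 143]
-0.061 [284.9 306.8] [145 142 141]
-0.057 [284.2 305. ] [215 212 211]
-0.053 [283.4 303.2] [213 210 208]
-0.049 [282.7 301.4] [211 209 207]
-0.045 [282.  299.7] [212 208 208]
-0.041 [281.2 297.9] [212 208 208]
0.0 [(44, 21), (47, 20), (52, 19), (55, 26), (44, 20), (41, 20), (36, 20)]
0.006 [(45, 20), (52, 23), (70, 32), (100, 44), (69, 33), (40, 22), (34, 24)]
0.012 [(41, 18), (49, 25), (89, 39), (124, 55), (89, 42), (43, 17), (38, 20)]
0.018 [(46, 21), (43, 24), (71, 29), (77, 40), (43, 21), (41, 26), (38, 22)]
0.024 [(46, 22), (45, 22), (60, 26), (51, 22), (48, 20), (41, 23), (39, 26)]
0.03 [(43, 23), (45, 24), (51, 28), (52, 36), (41, 32), (43, 25), (34, 21)]
0.036 [(53, 41), (43, 41), (39, 42), (47,
[... 518 characters left out ...]
 49), (69, 49), (65, 51), (116, 51), (82, 48), (83, 46), (78, 48)]
0.084 [(104, 50), (64, 43), (65, 40), (108, 54), (85, 47), (86, 41), (79, 50)]
0.09 [(109, 54), (72, 42), (58, 41), (100, 50), (85, 44), (82, 44), (79, 61)]
0.096 [(114, 52), (68, 46), (62, 44), (110, 53), (89, 47), (88, 61), (85, 86)]
0.102 [(94, 52), (67, 42), (60, 41), (110, 51), (95, 51), (88, 88), (82, 91)]
0.108 [(77, 47), (71, 44), (61, 38), (106, 52), (82, 65), (85, 90), (81, 84)]
0.114 [(108, 52), (72, 41), (55, 40), (79, 69), (84, 90), (86, 90), (74, 83)]
0.12 [(107, 49), (118, 52), (114, 91), (119, 129), (116, 123), (108, 117), (65, 68)]
0.126 [(121, 49), (110, 49), (85, 54), (75, 63), (73, 77), (87, 93), (69, 74)]
```

Emit:
servo_tool(
  targets=[
    [0.005,0.06,0,0,10],
    [0.01,0.12,0,0,10],
    [0.015,0.18,0,0,10],
    [0.02,0.24,0,0,10],
    [0.025,0.3,0,0,10],
  ],
)

```text
time_s: 8.0
tcp_pos: [0.4973, 0.1209, 0.0515]
ee_rot: [[-0.09, -0.996, 0.0], [-0.996, 0.09, 0.0], [-0.0, 0.0, -1.0]]
wrist_force: [-0.6, -1.4, -3.1]
gripper_width: 0.268
gripper_force: 30.0
```

Emit:
servo_tool(
  targets=[
    [0.005,0.06,0,0,10],
    [0.01,0.12,0,0,10],
    [0.015,0.18,0,0,10],
    [0.02,0.24,0,0,10],
    [0.025,0.3,0,0,10],
  ],
)

```text
time_s: 8.42
tcp_pos: [0.4981, 0.1297, 0.0515]
ee_rot: [[-0.091, -0.996, 0.0], [-0.996, 0.091, 0.0], [-0.0, -0.0, -1.0]]
wrist_force: [-0.9, -1.7, -2.2]
gripper_width: 0.27
gripper_force: 30.0
```

Emit:
servo_tool(
  targets=[
    [0.005,0.06,0,0,10],
    [0.01,0.12,0,0,10],
    [0.015,0.18,0,0,10],
    [0.02,0.22,0,0,10],
    [0.02,0.26,0,0,10],
  ],
)

```text
time_s: 8.83
tcp_pos: [0.4987, 0.1374, 0.0515]
ee_rot: [[-0.091, -0.996, 0.0], [-0.996, 0.091, 0.0], [-0.0, -0.0, -1.0]]
wrist_force: [-0.2, -1.7, -2.6]
gripper_width: 0.263
gripper_force: 30.0
```

```bash
python3 - <<'E'
from h import *
s=st(); c=cap('side','side5'); t=cap('top','top5'); t0=load('top0'); t4=load('top4')
p=np.array(s['tcp_pos']); R=np.array(s['ee_rot']); d=-R[:,0]
y=np.array([.089,.996,0]); x=np.array([.996,-.089,0]); m=np.array([.5045,.216,0])
print('tip',[np.dot(p+.125*d-m,y),np.dot(p+.125*d-m,x),(p+.125*d)[2]])
for k in np.arange(.03,.13,.006):
    print(round(k,3),[ (int(t4['pixels'][int(round(v)),int(round(u))].mean()),int(t['pixels'][int(round(v)),int(round(u))].mean())) for u,v in [proj(t,m+k*y+a*x+[0,0,.065]) for a in(-.018,-.012,-.006,0,.006,.012,.018)]])
a=cv2.imread('pics/side5.png')[180:330,190:340]; b=cv2.imread('pics/top5.png')[200:290,220:310]; b=np.clip(b.astype(float)*2.8,0,255).astype(np.uint8)
cv2.imwrite('pics/c5.png',np.hstack([cv2.resize(a,(400,400),interpolation=2),cv2.resize(b,(400,400),interpolation=2)]))
E
```

```text
t 8.83 tcp [498.7 137.4  51.5] close 174.78 F [-0.2 -1.7 -2.6] w 22.9 gf 30.0
tip [np.float64(0.04620578843035074), np.float64(0.0014903873391283078), np.float64(0.05147370615727857)]
0.03 [(23, 27), (24, 28), (28, 26), (36, 37), (32, 40), (25, 25), (21, 27)]
0.036 [(41, 49), (41, 59), (42, 75), (47, 74), (40, 78), (37, 69), (40, 59)]
0.042 [(42, 54), (37, 64), (43, 85), (46, 91), (39, 87), (40, 78), (35, 65)]
0.048 [(44, 58), (35, 48), (39, 61), (49, 79), (42, 74), (35, 63), (39, 48)]
0.054 [(38, 48), (34, 45), (43, 48), (48, 55), (41, 49), (38, 47), (40, 43)]
0.06 [(42, 48), (41, 44), (39, 51), (45, 53), (42, 49), (40, 47), (36, 39)]
0.066 [(46, 45), (48, 41), (52, 41), (55, 48), (52, 41), (43, 39), (46, 42)]
0.072 [(47, 43), (45, 40), (47, 41), (53, 44), (52, 40), (45, 36), (47, 38)]
0.078 [(54, 49), (49, 41), (51, 41), (51, 43), (48, 36), (46, 38), (48, 39)]
0.084 [(50, 37), (43, 36), (40, 38), (53, 45), (47, 40), (41, 33), (50, 39)]
0.09 [(54, 45), (42, 41), (41, 41), (50, 44), (44, 46), (44, 36), (61, 39)]
0.096 [(52, 49), (46, 45), (44, 46), (53, 52), (47, 49), (61, 45), (86, 44)]
0.102 [(52, 41), (40, 47), (41, 51), (51, 53), (51, 50), (88, 52), (91, 50)]
0.108 [(42, 38), (44, 46), (38, 48), (47, 50), (65, 57), (90, 73), (84, 56)]
0.114 [(52, 51), (45, 45), (40, 31), (69, 38), (90, 42), (90, 76), (76, 64)]
0.12 [(49, 55), (52, 53), (91, 54), (115, 52), (123, 75), (112, 111), (68, 70)]
0.126 [(49, 51), (48, 50), (54, 49), (63, 49), (77, 49), (93, 65), (105, 102)]
```

View pics/c5.png

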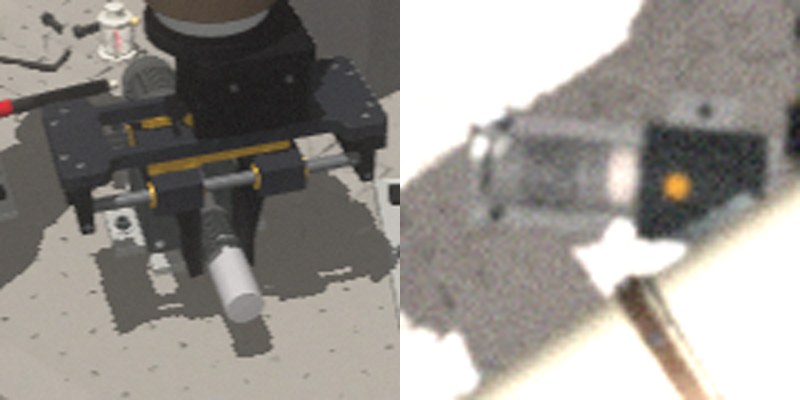

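Emit:
servo_tool(
  targets=[
    [0,0,0,0,10],
    [-0.03,-0.4,0,0,10],
    [-0.11,-1.3,0,0,10],
    [-0.21,-2.4,0,0,10],
    [-0.33,-3.6,0,0,10],
  ],
)

```text
time_s: 9.35
tcp_pos: [0.4896, 0.0288, 0.0518]
ee_rot: [[-0.089, -0.996, 0.003], [-0.996, 0.089, 0.001], [-0.001, -0.003, -1.0]]
wrist_force: [0.5, -0.7, -2.2]
gripper_width: 0.266
gripper_force: 30.0
```

Emit:
servo_tool(
  targets=[
    [0,-0.09,0,0,10],
    [0,-0.09,0.8,0,10],
    [0,-0.09,1.8,0,10],
    [0,-0.09,2.6,0,10],
    [0,-0.09,2.87,0,10],
  ],
)

```text
time_s: 9.77
tcp_pos: [0.4915, 0.0268, 0.1416]
ee_rot: [[-0.091, -0.996, 0.009], [-0.996, 0.091, 0.003], [-0.003, -0.009, -1.0]]
wrist_force: [0.3, 1.1, -2.8]
gripper_width: 0.263
gripper_force: 30.0
```

Emit:
servo_tool(
  targets=[
    [0.7,0.36,0,-0.04,10],
    [1.7,0.86,0,-0.09,10],
    [2.7,1.36,0,-0.14,10],
    [3.7,1.86,0,-0.19,10],
    [4.6,2.36,0,-0.23,10],
  ],
)

```text
time_s: 10.18
tcp_pos: [0.6281, 0.0979, 0.1364]
ee_rot: [[-0.318, -0.948, -0.0], [-0.948, 0.318, 0.0], [-0.0, 0.0, -1.0]]
wrist_force: [0.7, -0.1, -2.4]
gripper_width: 0.263
gripper_force: 30.0
```

Emit:
servo_tool(
  targets=[
    [0.395,0.2,0,-0.008,10],
    [0.395,0.2,0,-0.008,10],
    [0.395,0.2,0,-0.008,10],
    [0.395,0.2,0,-0.008,10],
    [0.395,0.2,0,-0.008,10],
  ],
)

```text
time_s: 10.6
tcp_pos: [0.6375, 0.1027, 0.1372]
ee_rot: [[-0.323, -0.946, -0.001], [-0.946, 0.323, -0.0], [0.001, 0.001, -1.0]]
wrist_force: [-0.3, -0.1, -2.5]
gripper_width: 0.268
gripper_force: 30.0
```

Emit:
servo_tool(
  targets=[
    [0,0,-0.8,0,10],
    [0,0,-1.6,0,10],
    [0,0,-2.2,0,10],
    [0,0,-2.5,0,10],
    [0,0,-2.6,0,10],
  ],
)

```text
time_s: 11.02
tcp_pos: [0.6371, 0.1026, 0.058]
ee_rot: [[-0.323, -0.946, -0.003], [-0.946, 0.323, -0.001], [0.002, 0.003, -1.0]]
wrist_force: [-0.2, -0.3, -2.5]
gripper_width: 0.269
gripper_force: 30.0
```

```bash
python3 - <<'E'
from h import *
s=st(); c=cap('side','side6'); cap('top','top6')
p=np.array(s['tcp_pos']); R=np.array(s['ee_rot']); d=-R[:,0]; print(d)
g=c['pixels'].astype(int)
for k in np.arange(-.085,-.04,.004):
    q=proj(c,p+d*k); print(round(k,3),q.round(1),g[int(round(q[1])),int(round(q[0]))])
a=cv2.imread('pics/side6.png')[180:330,190:400]; cv2.imwrite('pics/c6.png',cv2.resize(a,(798,570),interpolation=2))
E
```

```text
t 11.02 tcp [637.1 102.6  58. ] close 161.13 F [-0.2 -0.3 -2.5] w 23.4 gf 30.0
[ 0.32348565  0.94623056 -0.00218203]
-0.085 [364.5 293.7] [52 49 46]
-0.081 [364.  291.9] [59 57 53]
-0.077 [363.5 290.1] [60 59 56]
-0.073 [363.1 288.3] [145 141 139]
-0.069 [362.6 286.6] [146 143 140]
-0.065 [362.2 284.8] [144 143 140]
-0.061 [361.7 283.1] [155 149 149]
-0.057 [361.2 281.4] [151 149 148]
-0.053 [360.8 279.7] [157 153 153]
-0.049 [360.4 278. ] [210 206 206]
-0.045 [359.9 276.4] [211 206 205]
-0.041 [359.5 274.7] [210 207 205]
```

Emit:
servo_tool(
  targets=[
    [0,0,-0.15,0,10],
    [0,0,-0.3,0,10],
    [0,0,-0.4,0,10],
    [0,0,-0.4,0,10],
    [0,0,-0.4,0,10],
  ],
)

```text
time_s: 11.53
tcp_pos: [0.6391, 0.1037, 0.05]
ee_rot: [[-0.322, -0.947, 0.002], [-0.947, 0.322, 0.0], [-0.001, -0.002, -1.0]]
wrist_force: [-2.6, 0.5, 5.3]
gripper_width: 0.264
gripper_force: 30.0
```

Emit:
servo_tool(
  targets=[
    [0,0,0,0,60],
    [0,0,0,0,60],
    [0,0,0,0,60],
    [0,0,0,0,60],
    [0,0,0,0,60],
  ],
)

```text
time_s: 11.95
tcp_pos: [0.6389, 0.1034, 0.0476]
ee_rot: [[-0.323, -0.946, 0.001], [-0.946, 0.323, 0.0], [-0.0, -0.0, -1.0]]
wrist_force: [0.9, 0.2, -0.0]
gripper_width: 0.56
gripper_force: 0.0
```

Emit:
servo_tool(
  targets=[
    [0,0,0.5,0,60],
    [0,0,1.5,0,60],
    [0,0,2.5,0,60],
    [0,0,3.5,0,60],
    [0,0,3.5,0,60],
  ],
)

```text
time_s: 12.37
tcp_pos: [0.6426, 0.1042, 0.16]
ee_rot: [[-0.322, -0.947, 0.013], [-0.947, 0.322, 0.003], [-0.007, -0.012, -1.0]]
wrist_force: [1.0, 0.3, 1.7]
gripper_width: 0.686
gripper_force: 0.0
```

Emit:
servo_tool(
  targets=[
    [-0.8,0,0.5,0,80],
    [-1.9,0,0.5,0,80],
    [-3.1,0,0.5,0,80],
    [-4.3,0,0.5,0,80],
    [-5.5,0,0.5,0,80],
  ],
)

```text
time_s: 12.78
tcp_pos: [0.4722, 0.103, 0.1673]
ee_rot: [[-0.324, -0.946, 0.0], [-0.946, 0.324, 0.0], [-0.0, -0.0, -1.0]]
wrist_force: [0.0, -0.1, 0.2]
gripper_width: 0.901
gripper_force: 0.0
```

```bash
python3 - <<'E'
from h import *
s=st(); c=cap('side','side7'); t=cap('top','top7')
c0=load('side0'); d=np.abs(c['pixels'].astype(int)-c0['pixels']).sum(2)
a=c['pixels'][180:330,190:410,::-1]; a=cv2.resize(a,(528,360),interpolation=2)
b=t['pixels'][150:300,225:365,::-1]; b=cv2.resize(b,(270,360),interpolation=2)
cv2.imwrite('pics/c7.png',np.hstack([a,b]))
E
```

```text
t 12.78 tcp [472.2 103.  167.3] close 161.12 F [ 0.  -0.1  0.2] w 78.4 gf 0.0
```

View pics/c7.png

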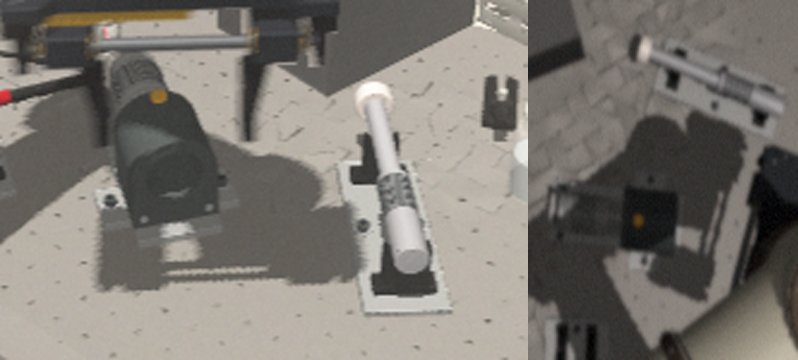

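```bash
python3 - <<'E'
from h import *
t=load('top7'); g=cv2.cvtColor(t['pixels'],cv2.COLOR_RGB2GRAY); t0=cv2.cvtColor(load('top0')['pixels'],cv2.COLOR_RGB2GRAY)
yy=np.array([.089,.996,0]); x=np.array([.996,-.089,0]); m=np.array([.5045,.216,0])
def smp(im,k,a,z):
    u,v=proj(t,m+k*yy+a*x+[0,0,z]); return cv2.getRectSubPix(im,(1,1),(u,v))[0,0]
for k in np.arange(.024,.132,.003):
    print(round(k,3),[int(smp(g,k,a,.068)) for a in(-.024,-.016,-.01,-.005,0,.005,.01,.016,.024)], int(smp(t0,k,0,.03)))
s=load('side7'); gs=cv2.cvtColor(s['pixels'],cv2.COLOR_RGB2GRAY)
print('top line in side view')
for k in np.arange(.024,.132,.004):
    u,v=proj(s,m+k*yy+[0,0,.072]); print(round(k,3),(round(u,1),round(v,1)),[int(cv2.getRectSubPix(gs,(1,1),(u+du,v+3))[0,0]) for du in(-6,-3,0,3,6)])
E
```

```text
0.024 [19, 20, 21, 23, 24, 23, 22, 23, 23] 55
0.027 [22, 23, 24, 25, 24, 26, 22, 26, 24] 53
0.03 [31, 27, 26, 30, 29, 30, 28, 29, 29] 50
0.033 [47, 39, 37, 39, 44, 39, 40, 40, 48] 44
0.036 [56, 46, 42, 44, 53, 47, 45, 49, 58] 47
0.039 [60, 50, 43, 45, 54, 46, 43, 48, 59] 53
0.042 [61, 49, 44, 43, 52, 45, 43, 49, 60] 72
0.045 [58, 46, 43, 45, 53, 50, 43, 47, 58] 104
0.048 [59, 46, 43, 46, 52, 48, 42, 47, 58] 113
0.051 [57, 47, 46, 50, 55, 52, 47, 47, 56] 118
0.054 [57, 44, 47, 53, 58, 50, 48, 43, 57] 114
0.057 [58, 48, 47, 53, 54, 49, 48, 43, 58] 110
0.06 [58, 48, 49, 52, 54, 50, 47, 44, 59] 110
0.063 [56, 42, 48, 50, 55, 49, 47, 40, 56] 109
0.066 [59, 42, 42, 44, 49, 44, 40, 40, 56] 108
0.069 [59, 39, 39, 41, 44, 44, 36, 36, 60] 109
0.072 [58, 38, 42, 42, 42, 41, 43, 38, 56] 112
0.075 [57, 39, 42, 43, 46, 41, 38, 37, 56] 113
0.078 [51, 40, 40, 42, 48, 39, 40, 37, 59] 113
0.081 [60, 42, 38, 42, 46, 42, 39, 35, 57] 114
0.084 [58, 37, 36, 44, 49, 41, 40, 37, 54] 111
0.087 [58, 37, 39, 44, 48, 42, 46, 50, 58] 110
0.09 [57, 41, 40, 42, 48, 45, 58, 61, 58] 109
0.093 [60, 41, 43, 44, 47, 58
[... 1803 characters left out ...]
, 91, 90, 88, 85]
0.096 (np.float64(245.5), np.float64(203.8)) [96, 85, 84, 81, 79]
0.1 (np.float64(245.0), np.float64(202.7)) [103, 100, 88, 83, 79]
0.104 (np.float64(244.6), np.float64(201.6)) [107, 102, 94, 85, 85]
0.108 (np.float64(244.1), np.float64(200.6)) [123, 104, 100, 98, 103]
0.112 (np.float64(243.7), np.float64(199.5)) [132, 100, 103, 102, 116]
0.116 (np.float64(243.2), np.float64(198.5)) [127, 91, 89, 90, 109]
0.12 (np.float64(242.8), np.float64(197.4)) [101, 82, 78, 77, 83]
0.124 (np.float64(242.3), np.float64(196.4)) [99, 95, 93, 91, 88]
0.128 (np.float64(241.9), np.float64(195.3)) [128, 129, 124, 120, 119]
0.132 (np.float64(241.4), np.float64(194.3)) [154, 156, 155, 151, 151]
```

```bash
python3 - <<'E'
from h import *
c=load('side0'); t=load('top0')
print('box base near corner',atz(c,327,212,0), atz(c,326.7,220,0))
for z in(.1,.15): print(z,[atz(t,u,v,z).round(3) for u,v in((253,175),(190,192),(165,103))])
print('tri top near corner', tri(t,(192,190),c,(282,150)), tri(t,(252,173),c,(333,155)))
print('cell',atz(c,234,202,0),'pen',atz(c,173,224,0),atz(c,252,210,0))
E
```

```text
box base near corner [0.69409992 0.3240943  0.        ] [0.68060486 0.29748034 0.        ]
0.1 [array([0.659, 0.293, 0.1  ]), array([0.621, 0.438, 0.1  ]), array([0.829, 0.497, 0.1  ])]
0.15 [array([0.651, 0.291, 0.15 ]), array([0.615, 0.428, 0.15 ]), array([0.811, 0.483, 0.15 ])]
tri top near corner (array([0.62891313, 0.43021947, 0.10847014]), np.float64(0.010198363544189726)) (array([0.66669056, 0.28740154, 0.15613103]), np.float64(0.027238210486961213))
cell [0.52316893 0.43588515 0.        ] pen [0.38359094 0.40259097 0.        ] [0.54951949 0.39107481 0.        ]
```

Emit:
servo_tool(
  targets=[
    [0.2,1,0,0.04,80],
    [0.45,2.2,0,0.09,80],
    [0.7,3.4,0,0.14,80],
    [0.95,4.6,0,0.19,80],
    [1.2,5.8,0,0.23,80],
  ],
)

```text
time_s: 13.3
tcp_pos: [0.5104, 0.2793, 0.1677]
ee_rot: [[-0.097, -0.995, 0.001], [-0.995, 0.097, 0.001], [-0.001, -0.001, -1.0]]
wrist_force: [0.7, -0.1, 1.0]
gripper_width: 0.916
gripper_force: 0.0
```

Emit:
servo_tool(
  targets=[
    [0.05,0.59,0,0.008,80],
    [0.05,0.59,-0.5,0.008,80],
    [0.05,0.59,-1.3,0.008,80],
    [0.05,0.59,-2.1,0.008,80],
    [0.05,0.59,-2.7,0.008,80],
  ],
)

```text
time_s: 13.72
tcp_pos: [0.5108, 0.2948, 0.0845]
ee_rot: [[-0.091, -0.996, -0.001], [-0.996, 0.091, -0.001], [0.001, 0.001, -1.0]]
wrist_force: [-0.1, -0.7, 0.4]
gripper_width: 0.918
gripper_force: 0.0
```

Emit:
servo_tool(
  targets=[
    [0,0,-0.4,0,80],
    [0,0,-0.8,0,80],
    [0,0,-1.1,0,80],
    [0,0,-1.1,0,80],
    [0,0,-1.1,0,80],
  ],
)

```text
time_s: 14.13
tcp_pos: [0.5113, 0.2949, 0.0533]
ee_rot: [[-0.091, -0.996, -0.0], [-0.996, 0.091, -0.001], [0.001, 0.0, -1.0]]
wrist_force: [0.5, 0.2, 0.5]
gripper_width: 0.919
gripper_force: 0.0
```

```bash
python3 - <<'E'
from h import *
st()
E
```

```text
t 14.13 tcp [511.3 294.9  53.3] close 174.78 F [0.5 0.2 0.5] w 80.0 gf 0.0
```

Emit:
servo_tool(
  targets=[
    [0,0,0,0,25],
    [0,0,0,0,25],
    [0,0,0,0,25],
    [0,0,0,0,25],
    [0,0,0,0,25],
  ],
)

```text
time_s: 14.55
tcp_pos: [0.5112, 0.2952, 0.054]
ee_rot: [[-0.091, -0.996, 0.001], [-0.996, 0.091, 0.001], [-0.001, -0.001, -1.0]]
wrist_force: [-0.3, -0.2, 0.2]
gripper_width: 0.627
gripper_force: 0.0
```

Emit:
servo_tool(
  targets=[
    [0,0,0,0,25],
    [0,0,0,0,25],
    [0,0,0,0,25],
    [0,0,0,0,25],
    [0,0,0,0,25],
  ],
)

```text
time_s: 14.97
tcp_pos: [0.5111, 0.2951, 0.0537]
ee_rot: [[-0.091, -0.996, -0.0], [-0.996, 0.091, 0.0], [-0.0, 0.0, -1.0]]
wrist_force: [0.3, 0.1, 2.1]
gripper_width: 0.446
gripper_force: 30.0
```

Emit:
servo_tool(
  targets=[
    [0,0,0.3,0,25],
    [0,0,0.9,0,25],
    [0,0,1.7,0,25],
    [0,0,2.5,0,25],
    [0,0,3,0,25],
  ],
)

```text
time_s: 15.38
tcp_pos: [0.5116, 0.2953, 0.1461]
ee_rot: [[-0.09, -0.996, 0.002], [-0.996, 0.09, 0.001], [-0.002, -0.002, -1.0]]
wrist_force: [1.3, 0.2, -1.7]
gripper_width: 0.453
gripper_force: 30.0
```

Emit:
servo_tool(
  targets=[
    [-0.7,0.06,0,0.01,25],
    [-1.7,0.15,0,0.02,25],
    [-2.7,0.24,0,0.03,25],
    [-3.7,0.32,0,0.04,25],
    [-4.6,0.37,0,0.04,25],
  ],
)

```text
time_s: 15.8
tcp_pos: [0.3712, 0.3055, 0.1435]
ee_rot: [[-0.051, -0.999, -0.001], [-0.999, 0.051, -0.001], [0.001, 0.001, -1.0]]
wrist_force: [0.4, 0.4, -2.0]
gripper_width: 0.453
gripper_force: 30.0
```

Emit:
servo_tool(
  targets=[
    [0,0,0,0,25],
    [0,0,0,0,25],
    [0,0,-0.7,0,25],
    [0,0,-1.4,0,25],
    [0,0,-2,0,25],
  ],
)

```text
time_s: 16.22
tcp_pos: [0.3738, 0.3063, 0.0829]
ee_rot: [[-0.052, -0.999, 0.0], [-0.999, 0.052, 0.001], [-0.001, -0.0, -1.0]]
wrist_force: [-0.5, 0.3, -2.5]
gripper_width: 0.45
gripper_force: 30.0
```

Emit:
servo_tool(
  targets=[
    [0,0,-0.4,0,25],
    [0,0,-0.7,0,25],
    [0,0,-0.85,0,25],
    [0,0,-0.85,0,25],
    [0,0,-0.85,0,25],
  ],
)

```text
time_s: 16.63
tcp_pos: [0.3737, 0.3065, 0.0583]
ee_rot: [[-0.051, -0.999, 0.001], [-0.999, 0.051, 0.0], [-0.0, -0.0, -1.0]]
wrist_force: [0.2, 0.5, -2.5]
gripper_width: 0.451
gripper_force: 30.0
```

```bash
python3 - <<'E'
from h import *
from fit import obs,fit,S,T
s=st(); c=cap('side','side8'); t=cap('top','top8')
g=cv2.cvtColor(c['pixels'],cv2.COLOR_RGB2GRAY); p=np.array(s['tcp_pos']); d=-np.array(s['ee_rot'])[:,0]
print(d.round(3))
# barrel along its axis top/side face in side view (near end), at axis height
for k in np.arange(-.05,-.01,.003):
    q=p+d*k; q[2]=p[2]-.002
    u,v=proj(c,q); print(round(k,3),(round(u,1),round(v,1)),[int(cv2.getRectSubPix(g,(1,1),(u+du,v))[0,0]) for du in range(-16,18,4)])
E
```

```text
t 16.63 tcp [373.7 306.5  58.3] close 177.07 F [ 0.2  0.5 -2.5] w 39.2 gf 30.0
[0.051 0.999 0.   ]
-0.05 (np.float64(178.0), np.float64(243.8)) [45, 43, 118, 138, 144, 119, 45, 89, 90]
-0.047 (np.float64(177.8), np.float64(242.8)) [56, 46, 122, 160, 191, 122, 53, 96, 90]
-0.044 (np.float64(177.5), np.float64(241.8)) [77, 55, 121, 122, 123, 166, 84, 93, 91]
-0.041 (np.float64(177.2), np.float64(240.8)) [82, 58, 115, 49, 49, 163, 116, 89, 89]
-0.038 (np.float64(177.0), np.float64(239.9)) [52, 64, 112, 44, 49, 81, 123, 97, 90]
-0.035 (np.float64(176.7), np.float64(238.9)) [45, 67, 109, 45, 47, 47, 133, 99, 88]
-0.032 (np.float64(176.5), np.float64(237.9)) [58, 76, 106, 46, 46, 46, 127, 103, 90]
-0.029 (np.float64(176.2), np.float64(237.0)) [56, 61, 117, 45, 44, 48, 113, 102, 92]
-0.026 (np.float64(176.0), np.float64(236.0)) [53, 54, 121, 44, 45, 43, 96, 108, 88]
-0.023 (np.float64(175.7), np.float64(235.1)) [88, 53, 119, 45, 45, 46, 84, 97, 74]
-0.02 (np.float64(175.5), np.float64(234.2)) [88, 57, 134, 53, 46, 45, 77, 103, 56]
-0.017 (np.float64(175.2), np.float64(233.2)) [105, 50, 154, 81, 43, 45, 87, 96, 50]
-0.014 (np.float64(175.0), np.float64(232.3)) [106, 47, 145, 115, 46, 46, 109, 102, 42]
-0.011 (np.float64(174.7), np.float64(231.4)) [85, 45, 110, 134, 87, 74, 119, 100, 48]
```

```bash
python3 - <<'E'
from h import *
c=load('side8'); g=cv2.cvtColor(c['pixels'],cv2.COLOR_RGB2GRAY); p=np.array([.3737,.3065,.0563]); d=np.array([.051,.999,0])
for k in(-.026,-.031,-.036): print(k,'low',proj(c,p+d*k-[0,0,.02]).round(1),'ctr',proj(c,p+d*k).round(1),'L/R',proj(c,p+d*k-[.02,0,0]).round(1),proj(c,p+d*k+[.02,0,0]).round(1))
print('     ',list(range(158,200,2)))
for v in range(222,262): print(v,g[v,158:200:2].tolist())
E
```

```text
-0.026 low [177.4 245. ] ctr [176.  236.1] L/R [164.7 238.6] [187.1 233.6]
-0.031 low [177.8 246.6] ctr [176.4 237.6] L/R [165.1 240.2] [187.6 235.1]
-0.036 low [178.2 248.2] ctr [176.8 239.2] L/R [165.5 241.8] [188.  236.7]
      [158, 160, 162, 164, 166, 168, 170, 172, 174, 176, 178, 180, 182, 184, 186, 188, 190, 192, 194, 196, 198]
222 [39, 44, 53, 91, 68, 95, 81, 87, 133, 81, 85, 74, 76, 66, 46, 43, 39, 57, 66, 60, 81]
223 [40, 41, 48, 85, 67, 68, 90, 156, 167, 80, 83, 94, 93, 62, 47, 44, 44, 66, 88, 85, 90]
224 [41, 44, 47, 80, 68, 69, 151, 91, 100, 96, 92, 92, 76, 79, 43, 43, 42, 87, 91, 84, 89]
225 [37, 41, 46, 69, 76, 122, 93, 98, 98, 100, 99, 95, 88, 81, 49, 44, 40, 90, 88, 88, 89]
226 [38, 41, 44, 62, 76, 88, 96, 102, 127, 184, 176, 166, 117, 84, 58, 49, 42, 88, 90, 90, 88]
227 [39, 43, 43, 73, 78, 98, 105, 173, 187, 188, 179, 170, 147, 102, 63, 45, 42, 91, 87, 87, 91]
228 [39, 42, 44, 70, 87, 100, 161, 190, 191, 187, 181, 170, 155, 135, 76, 50, 43, 84, 90, 89, 88]
229 [47, 39, 44, 78, 94, 102, 188, 191, 161, 134, 122, 130, 140, 138, 94, 50, 44, 83, 87, 90, 89]
230 [65, 36,
[... 2377 characters left out ...]
, 48, 51, 47, 49, 46, 48, 50, 47, 55, 107, 168, 188, 190, 157, 172]
256 [89, 87, 155, 82, 54, 49, 47, 49, 56, 59, 48, 51, 64, 128, 184, 187, 189, 189, 191, 145, 172]
257 [89, 88, 182, 147, 52, 52, 57, 59, 52, 49, 68, 166, 185, 187, 191, 190, 191, 190, 188, 180, 173]
258 [167, 169, 175, 159, 59, 51, 50, 63, 107, 185, 186, 186, 189, 189, 190, 190, 190, 192, 189, 170, 171]
259 [171, 170, 162, 157, 48, 85, 130, 187, 186, 191, 190, 189, 189, 191, 188, 190, 188, 190, 192, 175, 174]
260 [170, 171, 186, 187, 167, 187, 187, 189, 189, 188, 189, 190, 190, 191, 189, 189, 196, 174, 110, 104, 171]
261 [171, 172, 182, 190, 188, 189, 192, 190, 190, 189, 188, 191, 189, 195, 195, 158, 130, 129, 114, 133, 172]
```

Emit:
servo_tool(
  targets=[
    [-0.03,0.07,-0.1,0,25],
    [-0.03,0.07,-0.2,0,25],
    [-0.03,0.07,-0.3,0,25],
    [-0.03,0.07,-0.37,0,25],
    [-0.03,0.07,-0.4,0,25],
  ],
)

```text
time_s: 17.15
tcp_pos: [0.372, 0.3081, 0.046]
ee_rot: [[-0.051, -0.999, -0.0], [-0.999, 0.051, -0.001], [0.001, 0.0, -1.0]]
wrist_force: [-3.9, -0.6, 8.2]
gripper_width: 0.453
gripper_force: 30.0
```

Emit:
servo_tool(
  targets=[
    [0,0,0,0,25],
    [0,0,0,0,25],
    [0,0,0,0,25],
    [0,0,0,0,25],
    [0,0,0,0,25],
  ],
)

```text
time_s: 17.57
tcp_pos: [0.3721, 0.3081, 0.0462]
ee_rot: [[-0.051, -0.999, -0.0], [-0.999, 0.051, -0.0], [0.0, 0.0, -1.0]]
wrist_force: [-2.9, -1.1, 2.8]
gripper_width: 0.447
gripper_force: 30.0
```

Emit:
servo_tool(
  targets=[
    [-0.03,0,0,0,25],
    [-0.05,0,0,0,25],
    [-0.05,0,0,0,25],
    [-0.05,0,-0.03,0,25],
    [-0.05,0,-0.03,0,25],
  ],
)

```text
time_s: 17.98
tcp_pos: [0.3713, 0.3087, 0.0458]
ee_rot: [[-0.05, -0.999, 0.001], [-0.999, 0.05, 0.001], [-0.001, -0.001, -1.0]]
wrist_force: [1.1, -0.9, 3.6]
gripper_width: 0.453
gripper_force: 30.0
```

Seated in the V (side force nearly gone). Release, then back off upward.

Emit:
servo_tool(
  targets=[
    [0,0,0,0,60],
    [0,0,0,0,60],
    [0,0,0,0,60],
    [0,0,0,0,60],
    [0,0,0,0,60],
  ],
)

```text
time_s: 18.4
tcp_pos: [0.3706, 0.3082, 0.045]
ee_rot: [[-0.051, -0.999, -0.0], [-0.999, 0.051, -0.0], [0.0, 0.0, -1.0]]
wrist_force: [-0.4, -0.2, -0.2]
gripper_width: 0.675
gripper_force: 0.0
```

Emit:
servo_tool(
  targets=[
    [0,0,0,0,70],
    [0,0,0.5,0,70],
    [0,0,1.3,0,70],
    [0,0,2.3,0,70],
    [0,0,3.5,0,70],
  ],
)

```text
time_s: 18.82
tcp_pos: [0.3699, 0.3071, 0.1499]
ee_rot: [[-0.051, -0.999, -0.003], [-0.999, 0.051, -0.004], [0.004, 0.002, -1.0]]
wrist_force: [-0.1, 0.9, -0.8]
gripper_width: 0.798
gripper_force: 0.0
```

Emit:
servo_tool(
  targets=[
    [0.4,-1,1,0,70],
    [0.8,-2,1.5,0,70],
    [1.2,-3,1.5,0,70],
    [1.6,-4,1.5,0,70],
    [2,-5,1.5,0,70],
  ],
)

```text
time_s: 19.23
tcp_pos: [0.4309, 0.157, 0.1957]
ee_rot: [[-0.05, -0.999, 0.001], [-0.999, 0.05, 0.001], [-0.001, -0.001, -1.0]]
wrist_force: [0.0, 0.1, -0.2]
gripper_width: 0.808
gripper_force: 0.0
```

Emit:
servo_tool(
  targets=[
    [0.4,-1.2,0,0,70],
    [0.6,-2.4,0,0,70],
    [0.6,-3.6,0,0,70],
    [0.6,-4.8,0,0,70],
    [0.6,-6,0,0,70],
  ],
)

```text
time_s: 19.65
tcp_pos: [0.4483, -0.0234, 0.1951]
ee_rot: [[-0.051, -0.999, 0.0], [-0.999, 0.051, 0.0], [-0.0, -0.0, -1.0]]
wrist_force: [1.0, 1.1, -0.1]
gripper_width: 0.805
gripper_force: 0.0
```

```bash
python3 - <<'E'
from h import *
st(); c=cap('side','side9'); t=cap('top','top9'); g=cv2.cvtColor(c['pixels'],cv2.COLOR_RGB2GRAY); gt=cv2.cvtColor(t['pixels'],cv2.COLOR_RGB2GRAY)
p=np.array([.3713,.3087,.044]); d=np.array([.05,.999,0]); x=np.array([.999,-.05,0])
print('top profile along axis'); 
for k in np.arange(-.05,.051,.004): print(round(k,3),[int(cv2.getRectSubPix(gt,(1,1),tuple(proj(t,p+d*k+x*a+[0,0,.016])))[0,0]) for a in np.arange(-.03,.031,.006)])
e=proj(c,p-d*.031); print('end face',e)
u0=int(e[0])-16
for v in range(int(e[1])-16,int(e[1])+16,2): print(v,u0,g[v,u0:u0+34:2].tolist())
# drift check: difference vs start
d0=np.abs(c['pixels'].astype(int)-load('side0')['pixels']).sum(2)
print('drift region diff px',int((d0[215:315,330:380]>90).sum()),'bottle',int((d0[215:270,395:440]>90).sum()))
dt=np.abs(t['pixels'].astype(int)-load('top0')['pixels']).sum(2); print('top drift diff',int((dt[160:208,275:362]>90).sum()))
E
```

```text
t 19.65 tcp [448.3 -23.4 195.1] close 177.09 F [ 1.   1.1 -0.1] w 70.1 gf 0.0
top profile along axis
-0.05 [128, 128, 133, 134, 132, 133, 130, 126, 124, 129, 130]
-0.046 [128, 129, 130, 125, 128, 129, 133, 133, 124, 122, 126]
-0.042 [127, 128, 125, 131, 131, 133, 145, 152, 145, 139, 137]
-0.038 [128, 128, 128, 148, 148, 146, 149, 150, 150, 150, 149]
-0.034 [129, 128, 130, 141, 142, 145, 144, 145, 143, 147, 151]
-0.03 [126, 128, 127, 118, 121, 136, 119, 113, 99, 112, 133]
-0.026 [127, 129, 125, 101, 115, 134, 114, 95, 69, 50, 60]
-0.022 [122, 127, 126, 100, 110, 130, 110, 91, 67, 27, 24]
-0.018 [123, 127, 124, 101, 118, 131, 115, 94, 71, 30, 22]
-0.014 [127, 128, 126, 88, 99, 118, 100, 82, 62, 41, 45]
-0.01 [126, 128, 124, 87, 99, 110, 94, 71, 57, 46, 59]
-0.006 [126, 126, 123, 86, 99, 117, 93, 76, 57, 38, 47]
-0.002 [126, 126, 130, 85, 96, 113, 100, 77, 51, 34, 43]
0.002 [125, 129, 123, 91, 99, 111, 96, 78, 55, 39, 58]
0.006 [126, 126, 115, 85, 96, 114, 95, 79, 56, 40, 54]
0.01 [124, 124, 113, 83, 95, 110, 98, 78, 56, 26, 36]
0.014 [124, 118, 116, 95, 107, 118, 101, 84, 63, 21, 30]
0
[... 1339 characters left out ...]
 59, 58, 60, 59, 60, 58, 90, 140, 119, 105, 198]
244 159 [204, 166, 66, 126, 131, 104, 59, 60, 61, 63, 60, 61, 149, 136, 110, 82, 188]
246 159 [191, 174, 78, 80, 138, 134, 89, 63, 63, 63, 107, 214, 158, 133, 65, 93, 175]
248 159 [196, 212, 124, 69, 113, 137, 145, 180, 201, 218, 209, 152, 134, 76, 57, 118, 113]
250 159 [173, 211, 146, 92, 66, 92, 139, 131, 120, 132, 137, 119, 59, 55, 56, 54, 86]
252 159 [191, 213, 182, 152, 82, 58, 58, 64, 61, 60, 59, 55, 54, 55, 53, 54, 57]
254 159 [193, 192, 192, 111, 67, 62, 57, 58, 55, 56, 53, 56, 54, 54, 59, 55, 71]
256 159 [195, 203, 210, 71, 65, 61, 59, 58, 58, 57, 55, 62, 76, 160, 207, 208, 210]
drift region diff px 3857 bottle 1996
top drift diff 170
```

```bash
python3 -c "
from station import r
print(r.finish_job())"
```

```text
the job is handed in; nothing more can be done
None
```

I pushed the barrel out of the block onto the V-rail, put the drift back in both forks of its rest, set the barrel in the cradle centred to within about 2 mm, and handed the job in at about 20 s of the 56 s; no verdict came back, and my final check that the drift and bystanders were undisturbed relied on the top camera near the drift, since the side-camera comparison there came out large, probably because the arm was in the way.

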